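# Present the matching glass sample over the light panel

## Robot

A 6-joint arm with a two-finger parallel gripper is mounted at the origin on the work surface. World frame = base frame: x ahead of the robot, y to its left, z up, the work surface at z = 0. Lengths are in m, angles in rad, forces in N, time in s.
With the tool pointing down it reaches from about 0.3 to 0.825 m from the base axis. Payload 5.4 kg.
Tool frame: the origin (TCP) lies at the very end of the fingers, on their centre line; the grasp point (between the pads) lies 19 mm behind it; z points along the fingers, y is the direction in which the jaws open and shut (so a half turn about z gives the same grasp; the last joint's range is limited). The gripper opens to 92 mm and grips with 3 to 60 N. Pads are 20 mm wide; open, the fingers measure 128 mm over their backs; the gripper's body (75 mm by 189 mm) begins 69 mm behind the grasp point.
Start: joints at [1.031, 0.158, 1.597, -0, 1.386, -0.21], TCP at [0.186, 0.544, 0.215] pointing down, gripper open.
Joint ranges: [-2.91, 2.91], [-0.94, 2.29], [0.18, 2.7], [-1.29, 4.43], [0.17, 2.64], [-3, 3]. Speed limits (rad/s): [2.57, 2.57, 3.14, 3.14, 3.14, 3.14].

## Interface

Orientations are given as a rotation vector (axis times angle).
In Python, from plant import ctrl gives the robot as it stands.
- The arm moves only by the tool servo_tool, never from a script. Its argument "rows" is a list of rows, each an object of numbers: "dx", "dy", "dz": the shift along the tool's x, y, z normalised to -1 to 1, where 1 is 0.12 m; "wx", "wy", "wz": the turn, a rotation vector about the tool's x, y, z normalised to -1 to 1, where 1 is 180 degrees; "fingers": the gripper's target within -1 to 1 (fully open at 1, half-way at 0, shut at -1). In form: [{"dx": .., "dy": .., "dz": .., "wx": .., "wy": .., "wz": .., "fingers": ..}, ...]. A call has 1 to 12 rows; each row is the pose to reach, as a shift and turn from the pose commanded when the call began, along the tool's axes at that moment, turning the shorter way round; what a row does not reach only later rows make up. A row lasts 1/10 s, in which the tool goes at most 50 mm and 8.59 degrees, less where a joint would pass 70% of its speed; a pose out of reach is approached as far as the arm can. A call with a number of a shift or a turn outside -1 to 1 is refused whole. A call with a gripper value outside its range is refused whole. The fingers move at their own pace and stop on an object; "force" is the grip in N (left out, the last holds). Time passes only in rows, so rows that repeat a pose let the fingers close. It gives the time, the measured TCP pose, the force and the opening at its end, in the units of the state.
- ctrl.get_state(): the state, without advancing time (a new reading comes with each control period).
- ctrl.camera(name): name is "scene" or "top" or "wrist"; returns a dict with "color" (480x640x3 uint8, blue, green, red), "fx", "fy", "cx", "cy" (pixels), "R" (3x3) and "t" (3): a world point X has camera coordinates R X + t. Camera axes: x right, y down, z forward; pixel columns grow to the right and rows downward; lengths in m; the calibration is good to about 2 mm. A picture is of the moment at which its call begins. There is no depth.
- ctrl.job_done(): hands the job in, once; it reports no verdict.
Trained networks look in the newest picture that a camera, given by its name, has taken for a name from the list of things; names that differ only in an ending like _2 or _b are one class to them, and where a whole thing is asked for, a point or a joint stands for the part that bears it (a point fixed in the world has none). Each returns a list of dicts, best first, with "confidence" (0 to 1); they miss things now and then, are a little off and sometimes report something else, mostly with a low value. They report only what shows in the picture. A call takes as long as a camera call. They do not tell look-alikes from the thing itself.
- ctrl.masks_of(camera, thing): "pixels" (480x640 bool, what is visible of it) and "bbox" ([centre column, centre row, width, height] in pixels, round what is visible of it).
The state is a dict: "time": time; "q": joint angles; "qd": joint speeds; "effort": joint torques, N m; "tool_pos": TCP position; "tool_rot": TCP orientation; "wrist_force": force on the tool from outside, world axes, zero at the start; "torque": the same for the moment, N m; "finger_gap": opening from 0.0 (shut) to 1.0 (fully open).
Only numpy, scipy, OpenCV 4.12 (cv2) and the standard library are available. Lean on these libraries where they do the work, as an engineer would, in place of code of your own. Each camera call takes 0.05 s, during which the arm holds its last target. There are 200 camera calls.

## Task

Look which tumbler, blue or amber, stands on the charred wooden board, and take the glass sample strip of that colour out of its stand. Hold it about 10 cm above the middle of the light panel, roughly level, label side up, with its frosted, corner-notched end pointing to the panel's red edge, and finish while still holding it there. Leave the tumblers, the other strip and the paddle where they are.

Things in the scene. Friction and masses are not known exactly. Their poses are not given: they have to be found in the camera images.
- strip_blue_center (a point): Centre of the blue glass sample strip: 60 mm long, 40 wide, 8 thick, 50 g. It starts standing on a long edge in its stand's slot, centre 45 mm above the bench. Axes: x along the length to the frosted end; y out of the LABEL face, square to it; z across the width to the notched edge (up at the start). The label may face either side: read it.
- strip_blue_frosted (a point): Middle of the frosted end of the blue strip, 25.5 mm from its centre, same axes. The last 18 mm of the length are frosted milky white (the rest is coloured); a 9 mm square notch cuts its corner that is on top at the start; a white label with black border is on one face of this end only.
- strip_blue_clear (a point): Middle of the plain, coloured end of the blue strip, 25.5 mm from its centre, the other way, same axes. The strip can be gripped end to end across its 60 mm, from above or with the gripper leaning to either face; then a quarter turn about its length brings the label up.
- tumbler_blue_mid (a point): Mid-height point on the axis of the blue glass tumbler, 74 mm across and 85 mm high, standing either on the charred board or on the grey steel tray. To be left where it is.
- strip_amber_center (a point): Centre of the amber glass sample strip: 60 mm long, 40 wide, 8 thick, 50 g. It starts standing on a long edge in its stand's slot, centre 45 mm above the bench. Axes: x along the length to the frosted end; y out of the LABEL face, square to it; z across the width to the notched edge (up at the start). The label may face either side: read it.
- strip_amber_frosted (a point): Middle of the frosted end of the amber strip, 25.5 mm from its centre, same axes. The last 18 mm of the length are frosted milky white (the rest is coloured); a 9 mm square notch cuts its corner that is on top at the start; a white label with black border is on one face of this end only.
- strip_amber_clear (a point): Middle of the plain, coloured end of the amber strip, 25.5 mm from its centre, the other way, same axes. The strip can be gripped end to end across its 60 mm, from above or with the gripper leaning to either face; then a quarter turn about its length brings the label up.
- tumbler_amber_mid (a point): Mid-height point on the axis of the amber glass tumbler, 74 mm across and 85 mm high, standing either on the charred board or on the grey steel tray. To be left where it is.
- stand_blue: Stand of the blue strip (it may be left or right of the other one). Light wood block 30 mm long, 60 mm wide, 39 mm high on a 60 x 90 x 5 mm steel foot; a slot 9 mm wide and 14 mm deep along the stand's x axis holds the middle 30 mm of the strip; 15 mm of each end stick out free. Fixed. Origin: centre of the underside; z up.
- stand_amber: Stand of the amber strip (it may be left or right of the other one). Light wood block 30 mm long, 60 mm wide, 39 mm high on a 60 x 90 x 5 mm steel foot; a slot 9 mm wide and 14 mm deep along the stand's x axis holds the middle 30 mm of the strip; 15 mm of each end stick out free. Fixed. Origin: centre of the underside; z up.
- panel_top (a point): Centre of the lit top face of the light panel, 14 mm above the bench. The panel is a fixed plate 160 mm (its x) by 200 mm (its y) with a white top and a red strip along its edge on its -y side. z up.
- board_top (a point): Centre of the top of the charred black wooden board, 120 x 120 mm, 20 mm high, fixed. The tumbler being checked stands here, within 20 mm of the centre; the other stands on the steel tray of the same size and height on the other side of the bench.
- paddle: Wooden paddle, 240 mm long, 70 mm wide, 16 mm high, lying at the far side of the bench. To be left where it is. Origin on its underside, near its middle; x along it towards the blade.
Mind the look-alikes: they are no part of the job. Of the things like the part that bears tumbler_blue_mid, leave any that is green or turquoise; of the rest the larger one is meant.

How it is judged:
By the outcome, as a careful person would: the job done as asked, in the order asked, and still so for the second after the job is handed in, while the arm keeps its last pose, push and grip.
It also fails if it takes over 40 s, if anything falls off the work surface, if the arm or the gripper's body presses on something with over 40 N, if the wrist force passes 120 N, or if a joint passes its speed limit or range.

## Working session

There is one attempt and no reset: what is moved stays moved. The work goes in short steps, Python scripts to look and compute and a tool call to move; the robot and the scene stay as the last step left them, time stands still between calls to the robot, and variables do not carry over. Pictures are saved under pics/ and viewed, about 8 in all and at most 12, crops included, and the job is handed in when it is done.

Besides the shell and the picture viewer there is one more tool, called after "Request:" by a JSON object that holds its "api" and its "payload", one argument or row to a line. servo_tool: Moves the arm, as the interface text tells. Its arguments: {"type":"object","properties":{"rows":{"type":"array"},"force":{"type":"number"}},"required":["rows"]}

```bash
mkdir -p pics; python3 - <<'E'
from plant import ctrl
import cv2,pickle
for n in ("scene","top"):
    c=ctrl.camera(n); cv2.imwrite(f"pics/{n}1.png",c["color"]); pickle.dump(c,open(f"{n}1.pkl","wb"))
    print(n,c["fx"],c["cx"],c["cy"],c["R"],c["t"])
    for t in ["strip_blue_center","strip_amber_center","tumbler_blue_mid","tumbler_amber_mid","stand_blue","stand_amber","panel_top","board_top","paddle"]:
        try: print(t,[([int(v) for v in m["bbox"]],round(m["confidence"],2)) for m in ctrl.masks_of(n,t)])
        except Exception as e: print(t,e)
print(ctrl.get_state())
E
```

```text
scene 537.277798418007 323.24938187200786 240.82067700906 [[ 0.85438086  0.51956254  0.00938634]
 [ 0.35853383 -0.57631423 -0.73438096]
 [-0.37614736  0.63080636 -0.6786726 ]] [-0.45866807 -0.18209092  1.30816882]
strip_blue_center [([349, 148, 30, 23], 0.79)]
strip_amber_center [([306, 201, 25, 18], 0.6)]
tumbler_blue_mid [([328, 287, 40, 60], 0.79), ([216, 371, 32, 44], 0.59), ([246, 432, 36, 53], 0.57), ([311, 362, 51, 67], 0.56)]
tumbler_amber_mid [([451, 179, 36, 45], 0.93)]
stand_blue [([349, 166, 26, 26], 0.73)]
stand_amber [([307, 215, 38, 32], 0.64)]
panel_top [([229, 293, 132, 103], 0.7), ([349, 148, 24, 15], 0.48)]
board_top [([318, 386, 98, 78], 0.91)]
paddle [([412, 281, 50, 93], 0.77)]
top 617.2413878393081 318.7709467324014 241.2514739239023 [[ 0.01121091 -0.99993276  0.0029655 ]
 [-0.99757467 -0.01138811 -0.06866652]
 [ 0.06869568 -0.0021885  -0.99763526]] [-0.06468416  0.5841962   1.35685427]
strip_blue_center [([162, 305, 10, 28], 0.45)]
strip_amber_center [([264, 300, 2, 24], 0.44)]
tumbler_blue_mid [([355, 220, 31, 31], 0.76), ([458, 251, 24, 21], 0.76), ([427, 19
[... 259 characters left out ...]
 [([292, 188, 108, 40], 0.67)]
{'time': 1.0, 'q': array([ 1.03090629e+00,  1.58404968e-01,  1.59701610e+00, -1.74397115e-05,
        1.38620105e+00, -2.10079260e-01]), 'qd': array([-1.53133534e-03, -1.34469622e-03,  1.69520059e-03, -4.08536711e-04,
        3.20430596e-05,  1.71415273e-03]), 'effort': array([ 1.30366687e-03, -3.85590935e+01, -3.22360182e+01,  7.01146969e-02,
        3.09316569e-02, -5.91631832e-06]), 'tool_pos': array([0.18622236, 0.54398225, 0.21459028]), 'tool_rot': array([ 5.15714906e-01,  3.09896920e+00, -5.29384303e-05]), 'wrist_force': array([0.31063442, 0.44144678, 0.47942813]), 'torque': array([-0.05158486, -0.00158184,  0.03471277]), 'finger_gap': 1.0010201438111213}
```

```bash
python3 - <<'E'
import cv2,numpy as np
a=cv2.imread("pics/top1.png");cv2.imwrite("pics/top_c.png",cv2.resize(a[140:360,120:520],(800,440),interpolation=3))
a=cv2.imread("pics/scene1.png");cv2.imwrite("pics/scene_c.png",cv2.resize(a[110:470,150:480],(550,600),interpolation=3))
E
```

```text
(no output)
```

View pics/top_c.png

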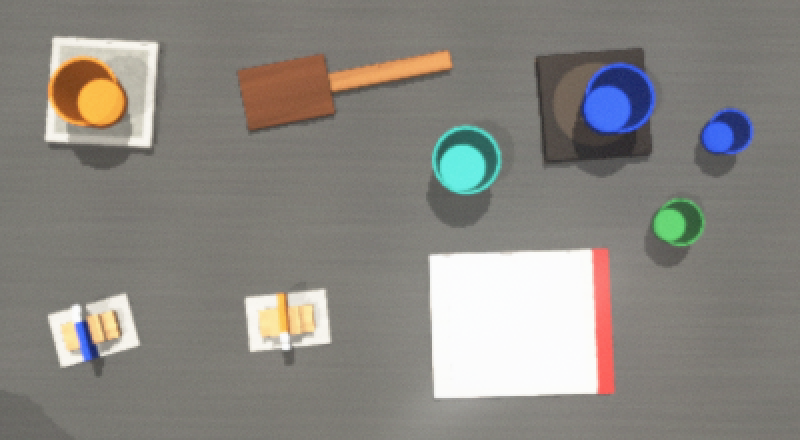

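View pics/scene_c.png

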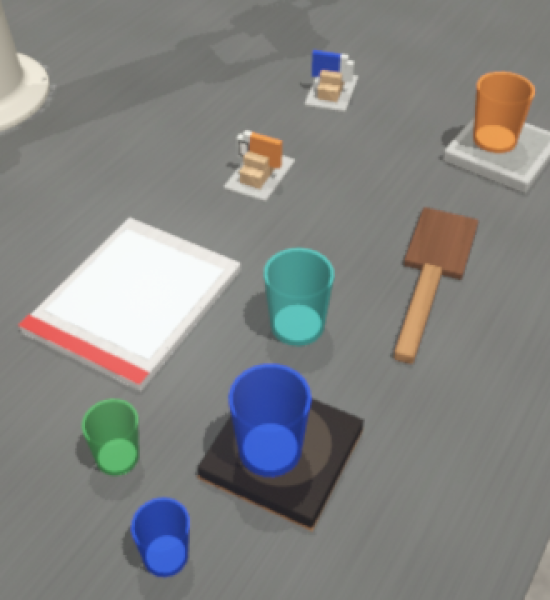

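Top view: the large blue tumbler (top ≈(427,190)) is on the charred board. The other candidates are the small blue one (≈(483,206)), the turquoise one (≈(353,220)) and the green one (≈(459,251)), all decoys. The amber tumbler is on the steel tray, so I take the blue strip, at top ≈(162,306) with its frosted end up in the image. Next I compute poses and take a confirming crop.

```bash
cat > h.py <<'E'
import numpy as np, cv2
from scipy.spatial.transform import Rotation as Ro
def ray(c,u,v,z):
    d=c["R"].T@np.array([(u-c["cx"])/c["fx"],(v-c["cy"])/c["fy"],1]); o=-c["R"].T@c["t"]
    return o+d*(z-o[2])/d[2]
def proj(c,X):
    p=c["R"]@X+c["t"]; return np.array([c["fx"]*p[0]/p[2]+c["cx"],c["fy"]*p[1]/p[2]+c["cy"]])
def rows(s,pos,Rm):
    "normalised shift/turn from state s to TCP pose"
    R0=Ro.from_rotvec(s["tool_rot"])
    d=R0.inv().apply(pos-s["tool_pos"])/.12; w=(R0.inv()*Ro.from_matrix(Rm)).as_rotvec()/np.pi
    return np.round(d,3),np.round(w,4)
def tool(sx,sy,sz,a):
    "lean a to label face; tool y=+strip x"
    z=-(np.sin(a)*sy+np.cos(a)*sz); y=sx; return np.column_stack([np.cross(y,z),y,z])
E
python3 - <<'E'
from h import *; import pickle
from plant import ctrl
c=pickle.load(open("top1.pkl","rb"));s=pickle.load(open("scene1.pkl","rb"))
for cc,n in((c,"top"),(s,"scene")):
    print(n,"cam",(-cc["R"].T@cc["t"]).round(3))
P=np.array([ray(c,*p,.014)[:2] for p in [(335,267.5),(423.5,264.5),(427,337),(337,338.5)]])
print("panel",P.round(3),P.mean(0))
def rect(img,box):
    x,y,w,h=box
    hsv=cv2.cvtColor(img,cv2.COLOR_BGR2HSV); m=np.zeros(img.shape[:2],np.uint8)
    m[y:y+h,x:x+w]=((hsv[...,0]>100)&(hsv[...,0]<135)&(hsv[...,1]>120))[y:y+h,x:x+w]; return m
m=rect(c["color"],(140,285,50,45)); v,u=np.nonzero(m)
print("blue px",u.mean(),v.mean(),len(u))
pt=lambda u,v,z:ray(c,u,v,z).round(4)
print("frost end",pt(120+76/2,140+306/2,.065),"clear end",pt(120+90/2,140+359/2,.065))
F=[pt(120+a/2,140+b/2,.005) for a,b in((48,317),(127,294),(139,349),(61,366))];print("foot",F,np.mean(F,0))
fl=F[1]-F[0]+F[2]-F[3];print("foot long az",np.degrees(np.arctan2(fl[1],fl[0])))
a=c["color"][165:255,380:510];b=s["color"][125:190,320:380]
cv2.imwrite("pics/conf.png",np.hstack([cv2.resize(a,(433,300),interpolation=3),cv2.resize(b,(277,300),interpolation=3)]))
E
```

```text
top cam [ 0.49  -0.055  1.394]
scene cam [ 0.949 -0.692  0.758]
panel [[ 0.527 -0.095]
 [ 0.536 -0.293]
 [ 0.375 -0.301]
 [ 0.37  -0.101]] [ 0.45191036 -0.19733666]
blue px 162.67567567567568 310.5315315315315 111
frost end [0.4667 0.2855 0.065 ] clear end [0.4104 0.2689 0.065 ]
foot [array([0.453 , 0.3318, 0.005 ]), array([0.4796, 0.2441, 0.005 ]), array([0.4185, 0.2291, 0.005 ]), array([0.3986, 0.3156, 0.005 ])] [0.437425 0.28015  0.005   ]
foot long az -75.05425375976063
```

View pics/conf.png

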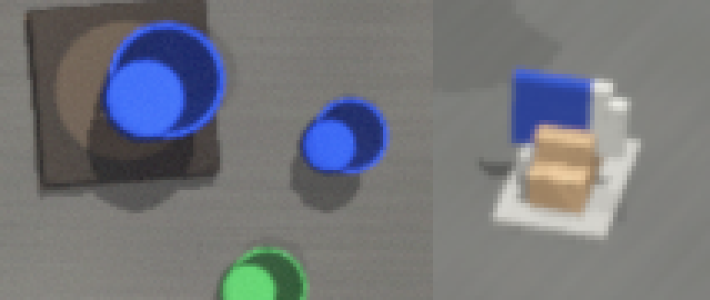

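Crop: the large blue tumbler is on the board. The blue strip shows a plain white notched frosted end with no black border on the face towards the scene camera (-y), so its label should be on the +y side. I'll approach leaning to +y and check with the wrist camera.

```bash
cat >> h.py <<'E'
A=np.radians(15.5); C=np.array([.438,.278,.045])
sx=np.array([np.cos(A),np.sin(A),0]); sy=np.array([-np.sin(A),np.cos(A),0]); sz=np.array([0,0,1.])
E
python3 - <<'E'
from h import *
from plant import ctrl
s=ctrl.get_state(); T=tool(sx,sy,sz,np.pi/4)
print(rows(s,C+T[:,2]*(.019-.14),T), C+T[:,2]*(.019-.14))
E
```

```text
(array([-2.3  , -0.829,  0.7  ]), array([ 0.1211, -0.2297,  0.2924])) [0.41513511 0.36044814 0.13055992]
```

Request:
{"api": "servo_tool", "payload": {
  "rows": [
    {"dx":-1,"dy":-0.4,"dz":0.2,"wx":0,"wy":0,"wz":0,"fingers":1},
    {"dx":-1,"dy":-0.4,"dz":0.2,"wx":0.1211,"wy":-0.2297,"wz":0.2924,"fingers":1},
    {"dx":-1,"dy":-0.4,"dz":0.2,"wx":0.1211,"wy":-0.2297,"wz":0.2924,"fingers":1},
    {"dx":-1,"dy":-0.4,"dz":0.2,"wx":0.1211,"wy":-0.2297,"wz":0.2924,"fingers":1},
    {"dx":-1,"dy":-0.4,"dz":0.2,"wx":0.1211,"wy":-0.2297,"wz":0.2924,"fingers":1},
    {"dx":-1,"dy":-0.4,"dz":0.2,"wx":0.1211,"wy":-0.2297,"wz":0.2924,"fingers":1},
    {"dx":-1,"dy":-0.4,"dz":0.2,"wx":0.1211,"wy":-0.2297,"wz":0.2924,"fingers":1},
    {"dx":-1,"dy":-0.4,"dz":0.2,"wx":0.1211,"wy":-0.2297,"wz":0.2924,"fingers":1},
    {"dx":-1,"dy":-0.4,"dz":0.2,"wx":0.1211,"wy":-0.2297,"wz":0.2924,"fingers":1},
    {"dx":-1,"dy":-0.4,"dz":0.2,"wx":0.1211,"wy":-0.2297,"wz":0.2924,"fingers":1},
    {"dx":-1,"dy":-0.4,"dz":0.2,"wx":0.1211,"wy":-0.2297,"wz":0.2924,"fingers":1}
  ]
}}

```text
time: 2.1
tool_pos: [0.2842, 0.4598, 0.1895]
tool_rot: [1.479, 1.95, -0.615]
wrist_force: [1.1, 0.1, -0.0]
finger_gap: 0.999
```

```bash
python3 - <<'E'
from h import *
from plant import ctrl
s=ctrl.get_state(); T=tool(sx,sy,sz,np.pi/4)
print(s["tool_pos"],s["q"].round(3),rows(s,C+T[:,2]*(.019-.14),T))
E
```

```text
[0.28422172 0.45978761 0.18951522] [ 1.085  0.613  1.251 -0.531  1.862  0.812] (array([-0.425,  0.829,  1.117]), array([-0.0001, -0.    ,  0.0008]))
```

Request:
{"api": "servo_tool", "payload": {
  "rows": [
    {"dx":-0.425,"dy":0.829,"dz":0.9,"wx":0,"wy":0,"wz":0,"fingers":1},
    {"dx":-0.425,"dy":0.829,"dz":0.9,"wx":0,"wy":0,"wz":0,"fingers":1},
    {"dx":-0.425,"dy":0.829,"dz":0.9,"wx":0,"wy":0,"wz":0,"fingers":1},
    {"dx":-0.425,"dy":0.829,"dz":0.9,"wx":0,"wy":0,"wz":0,"fingers":1},
    {"dx":-0.425,"dy":0.829,"dz":0.9,"wx":0,"wy":0,"wz":0,"fingers":1},
    {"dx":-0.425,"dy":0.829,"dz":0.9,"wx":0,"wy":0,"wz":0,"fingers":1},
    {"dx":-0.425,"dy":0.829,"dz":0.9,"wx":0,"wy":0,"wz":0,"fingers":1}
  ]
}}

```text
time: 2.8
tool_pos: [0.4094, 0.3792, 0.1513]
tool_rot: [1.48, 1.949, -0.61]
wrist_force: [0.5, -0.1, -0.0]
finger_gap: 1.0
```

```bash
python3 - <<'E'
from h import *; import pickle
from plant import ctrl
c=ctrl.camera("wrist"); pickle.dump(c,open("w1.pkl","wb"))
s=ctrl.get_state(); print(s["tool_pos"],s["q"].round(3),(-c["R"].T@c["t"]).round(3))
im=c["color"].copy()
for X,col in[(C+a*sx*.03+b*sz*.02+f*sy*.004,(0,255,255)) for a in(-1,1) for b in(-1,1) for f in(1,)]:
    p=proj(c,X);print(p.round(1));cv2.circle(im,tuple(int(v) for v in p),3,col,1)
cv2.imwrite("pics/w1.png",im)
for t in ("strip_blue_center","stand_blue"):
    print(t,[(m["bbox"],m["confidence"]) for m in ctrl.masks_of("wrist",t)])
E
```

```text
[0.40936685 0.37917234 0.15108947] [ 0.87   0.599  1.353 -0.628  1.676  0.69 ] [0.365 0.541 0.225]
[276.2 194.8]
[273.8 236.8]
[349.5 194.8]
[351.9 236.8]
strip_blue_center [([315.9, 218.3, 75.9, 46.5], 0.91)]
stand_blue [([316.2, 172.1, 80.7, 68.6], 0.7)]
```

View pics/w1.png

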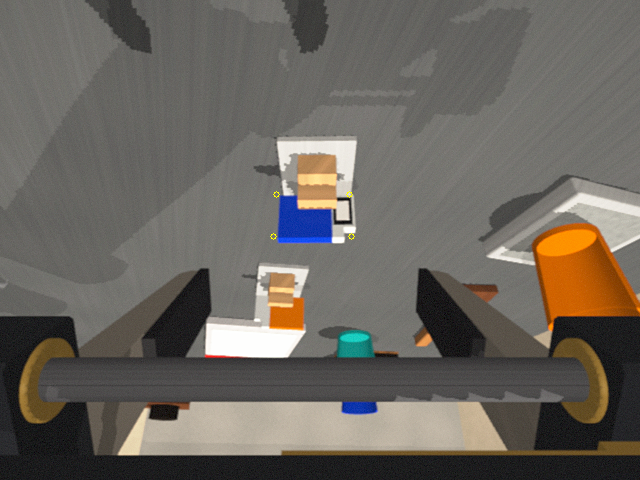

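The wrist view shows the label, with its black border, at (343,211) on the face towards the gripper (+y). The frosted end is on the right and the strip sits about 4 px off my prediction. I refine from this picture.

```bash
python3 - <<'E'
from h import *; import pickle
from plant import ctrl
from scipy.optimize import least_squares
c=pickle.load(open("w1.pkl","rb")); im=c["color"]
m=max(ctrl.masks_of("wrist","strip_blue_center"),key=lambda m:m["confidence"])["pixels"]
for r in range(194,246,4): 
    u=np.nonzero(m[r])[0]; 
    if len(u):print(r,u.min(),u.max(),end=" | ")
hsv=cv2.cvtColor(im,cv2.COLOR_BGR2HSV); b=(hsv[...,0]>100)&(hsv[...,0]<135)&(hsv[...,1]>120); b[:190]=0;b[250:]=0;b[:,:260]=0;b[:,370:]=0
print()
for u in range(276,336,6):
    v=np.nonzero(b[:,u])[0]
    if len(v):print(u,v.min(),v.max(),im[v.max()-6:v.max()+2,u].sum(1) if u in(288,312) else "",end=" | ")
cv2.imwrite("pics/w1c.png",cv2.resize(im[185:250,265:370],(800,495),interpolation=0))
E
```

```text
198 280 353 | 202 280 353 | 206 279 354 | 210 278 354 | 214 278 354 | 218 278 354 | 222 278 355 | 226 278 355 | 230 278 354 | 234 278 345 | 238 278 344 | 242 279 343 | 
282 195 242  | 288 196 242 [255 278 327 346 346 329 393 388] | 294 196 242  | 300 210 242  | 306 210 242  | 312 209 242 [253 286 349 325 330 347 388 364] | 318 209 242  | 324 209 242  | 330 209 242  |
```

View pics/w1c.png

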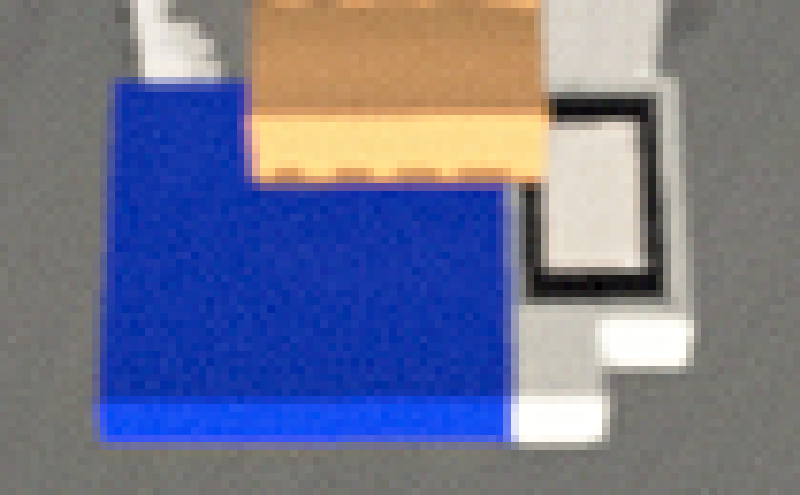

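```bash
sed -i 's/C=np.array(.*/C=np.array([.4411,.2789,.045])/' h.py; python3 - <<'E'
from h import *
from plant import ctrl
s=ctrl.get_state(); T=tool(sx,sy,sz,np.pi/4)
print(rows(s,C+T[:,2]*.019,T),C+T[:,2]*.019)
E
```

```text
(array([0.005, 0.029, 1.397]), array([ 0.0004, -0.0001,  0.0003])) [0.44469036 0.2659536  0.03156497]
```

Request:
{"api": "servo_tool", "payload": {
  "rows": [
    {"dx":0.005,"dy":0.03,"dz":0.3,"fingers":1},
    {"dx":0.005,"dy":0.03,"dz":0.6,"fingers":1},
    {"dx":0.005,"dy":0.03,"dz":0.9,"fingers":1},
    {"dx":0.005,"dy":0.03,"dz":0.9,"fingers":1},
    {"dx":0.005,"dy":0.03,"dz":0.9,"fingers":1}
  ]
}}

```text
invalid input
```

```bash
python3 - <<'E'
from h import *
from plant import ctrl
c=ctrl.camera("wrist")
s=ctrl.get_state(); T=tool(sx,sy,sz,np.pi/4)
print(rows(s,C+T[:,2]*.019,T),s["q"])
im=c["color"].copy()
for a,b in((-.03,-.02),(-.03,.02),(.03,-.02),(.021,.02),(.03,.011)):
    p=proj(c,C+a*sx+b*sz+.004*sy);cv2.circle(im,tuple(int(round(v)) for v in p),3,(0,255,255),1)
cv2.imwrite("pics/w2.png",im)
E
```

```text
(array([0.006, 0.029, 1.395]), array([ 0.0003, -0.0001,  0.0002])) [ 0.86892238  0.60025364  1.35310543 -0.62848162  1.67564918  0.68993173]
```

View pics/w2.png

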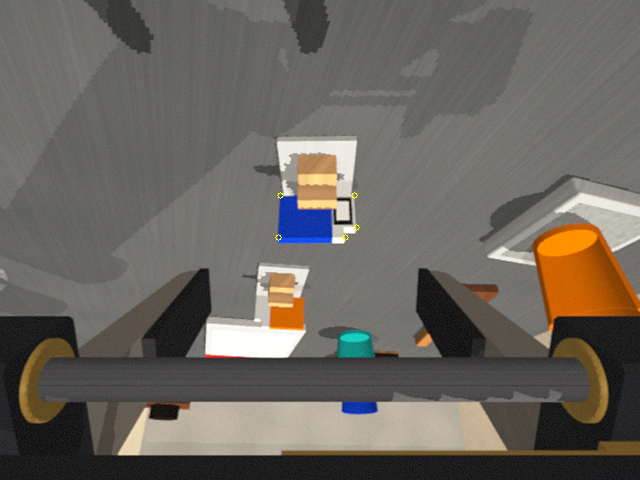

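The arm did not move, because rows need every field. The refitted corners now match the strip exactly.

Request:
{"api": "servo_tool", "payload": {
  "rows": [
    {"dx":0.006,"dy":0.03,"dz":0.3,"wx":0,"wy":0,"wz":0,"fingers":1},
    {"dx":0.006,"dy":0.03,"dz":0.6,"wx":0,"wy":0,"wz":0,"fingers":1},
    {"dx":0.006,"dy":0.03,"dz":0.9,"wx":0,"wy":0,"wz":0,"fingers":1},
    {"dx":0.006,"dy":0.03,"dz":0.9,"wx":0,"wy":0,"wz":0,"fingers":1},
    {"dx":0.006,"dy":0.03,"dz":0.9,"wx":0,"wy":0,"wz":0,"fingers":1}
  ]
}}

```text
time: 3.55
tool_pos: [0.4337, 0.3058, 0.0735]
tool_rot: [1.481, 1.947, -0.614]
wrist_force: [-0.1, 0.6, 0.2]
finger_gap: 1.001
```

Request:
{"api": "servo_tool", "payload": {
  "rows": [
    {"dx":0,"dy":0,"dz":0.15,"wx":0,"wy":0,"wz":0,"fingers":1},
    {"dx":0,"dy":0,"dz":0.3,"wx":0,"wy":0,"wz":0,"fingers":1},
    {"dx":0,"dy":0,"dz":0.4,"wx":0,"wy":0,"wz":0,"fingers":1},
    {"dx":0,"dy":0,"dz":0.495,"wx":0,"wy":0,"wz":0,"fingers":1},
    {"dx":0,"dy":0,"dz":0.495,"wx":0,"wy":0,"wz":0,"fingers":1},
    {"dx":0,"dy":0,"dz":0.495,"wx":0,"wy":0,"wz":0,"fingers":1}
  ]
}}

```text
time: 4.15
tool_pos: [0.4454, 0.2658, 0.0319]
tool_rot: [1.481, 1.947, -0.612]
wrist_force: [-0.3, -0.6, 0.7]
finger_gap: 1.004
```

```bash
python3 - <<'E'
from h import *
from plant import ctrl
s=ctrl.get_state(); T=tool(sx,sy,sz,np.pi/4)
print(rows(s,C+T[:,2]*.019,T),s["tool_pos"],s["wrist_force"],s["q"])
E
```

```text
(array([ 0.004, -0.005,  0.   ]), array([ 0.0002, -0.0001, -0.0002])) [0.44536452 0.2658374  0.03189281] [-0.30846637 -0.62659569  0.68711897] [ 0.70595217  0.61788676  1.60438459 -0.71206603  1.37735997  0.74634242]
```

Request:
{"api": "servo_tool", "payload": {
  "force": 25,
  "rows": [
    {"dx":0,"dy":0,"dz":0,"wx":0,"wy":0,"wz":0,"fingers":-0.2},
    {"dx":0,"dy":0,"dz":0,"wx":0,"wy":0,"wz":0,"fingers":-0.2},
    {"dx":0,"dy":0,"dz":0,"wx":0,"wy":0,"wz":0,"fingers":-0.2},
    {"dx":0,"dy":0,"dz":0,"wx":0,"wy":0,"wz":0,"fingers":-0.2},
    {"dx":0,"dy":0,"dz":0,"wx":0,"wy":0,"wz":0,"fingers":-0.2},
    {"dx":0,"dy":0,"dz":0,"wx":0,"wy":0,"wz":0,"fingers":-0.2},
    {"dx":0,"dy":0,"dz":0,"wx":0,"wy":0,"wz":0,"fingers":-0.2},
    {"dx":0,"dy":0,"dz":0,"wx":0,"wy":0,"wz":0,"fingers":-0.2}
  ]
}}

```text
time: 4.95
tool_pos: [0.4452, 0.2654, 0.0316]
tool_rot: [1.481, 1.947, -0.613]
wrist_force: [-1.0, 0.8, 1.5]
finger_gap: 0.648
```

```bash
python3 - <<'E'
from h import *
from plant import ctrl
s=ctrl.get_state(); T=tool(sx,sy,sz,np.pi/4)
print(rows(s,s["tool_pos"]+np.array([0,0,.1]),T),s["finger_gap"],s["wrist_force"])
E
```

```text
(array([-0.589,  0.   , -0.589]), array([ 0.    ,  0.    , -0.0001])) 0.6479058269708101 [-0.96288599  0.83080239  1.51914437]
```

Request:
{"api": "servo_tool", "payload": {
  "rows": [
    {"dx":-0.04,"dy":0,"dz":-0.04,"wx":0,"wy":0,"wz":0,"fingers":-0.2},
    {"dx":-0.1,"dy":0,"dz":-0.1,"wx":0,"wy":0,"wz":0,"fingers":-0.2},
    {"dx":-0.2,"dy":0,"dz":-0.2,"wx":0,"wy":0,"wz":0,"fingers":-0.2},
    {"dx":-0.3,"dy":0,"dz":-0.3,"wx":0,"wy":0,"wz":0,"fingers":-0.2},
    {"dx":-0.5,"dy":0,"dz":-0.5,"wx":0,"wy":0,"wz":0,"fingers":-0.2},
    {"dx":-0.7,"dy":0,"dz":-0.7,"wx":0,"wy":0,"wz":0,"fingers":-0.2},
    {"dx":-0.85,"dy":0,"dz":-0.85,"wx":0,"wy":0,"wz":0,"fingers":-0.2},
    {"dx":-0.9,"dy":0,"dz":-0.9,"wx":0,"wy":0,"wz":0,"fingers":-0.2},
    {"dx":-0.9,"dy":0,"dz":-0.9,"wx":0,"wy":0,"wz":0,"fingers":-0.2}
  ]
}}

```text
time: 5.85
tool_pos: [0.4457, 0.2659, 0.1861]
tool_rot: [1.483, 1.947, -0.609]
wrist_force: [-0.1, 0.2, -1.1]
finger_gap: 0.649
```

```bash
cat >> h.py <<'E'
ux=np.array([np.sin(np.radians(2)),-np.cos(np.radians(2)),0]) # to red edge
uy=np.array([0,0,1.]); uz=np.cross(ux,uy); TF=tool(ux,uy,uz,np.pi/4); PF=np.array([.452,-.197,.114])
E
python3 - <<'E'
from h import *
from plant import ctrl
s=ctrl.get_state()
print(TF.round(2),rows(s,PF+TF[:,2]*.019+[0,0,.1],TF),s["tool_pos"],s["finger_gap"],s["wrist_force"],s["q"].round(2))
c=ctrl.camera("scene"); cv2.imwrite("pics/s2.png",cv2.resize(c["color"][50:230,250:490],(720,540)))
E
```

```text
[[ 0.71  0.03  0.71]
 [ 0.02 -1.    0.02]
 [ 0.71  0.   -0.71]] (array([-2.749, -0.871,  2.565]), array([4.000e-04, 3.452e-01, 6.211e-01])) [0.44571893 0.26593084 0.18605763] 0.6490274929247728 [-0.11430562  0.19518783 -1.05859841] [ 0.71  0.38  1.58 -0.7   1.57  0.58]
```

View pics/s2.png

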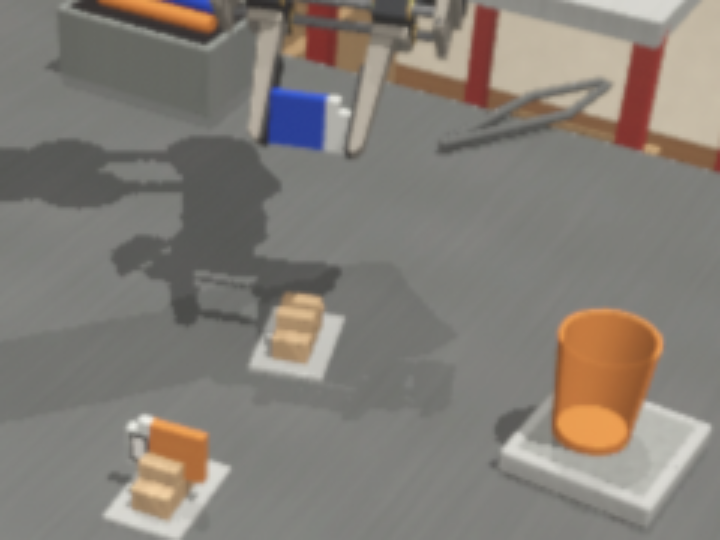

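The strip is out of the stand and held end to end; the amber strip is undisturbed. Now swing to the panel.

Request:
{"api": "servo_tool", "payload": {
  "rows": [
    {"dx":-0.08,"dy":-0.02,"dz":0.07,"wx":0,"wy":0.02,"wz":0.036,"fingers":-0.2},
    {"dx":-0.16,"dy":-0.05,"dz":0.15,"wx":0,"wy":0.04,"wz":0.072,"fingers":-0.2},
    {"dx":-0.25,"dy":-0.08,"dz":0.23,"wx":0,"wy":0.06,"wz":0.108,"fingers":-0.2},
    {"dx":-0.33,"dy":-0.1,"dz":0.31,"wx":0,"wy":0.08,"wz":0.144,"fingers":-0.2},
    {"dx":-0.42,"dy":-0.13,"dz":0.39,"wx":0,"wy":0.1,"wz":0.18,"fingers":-0.2},
    {"dx":-0.5,"dy":-0.16,"dz":0.47,"wx":0,"wy":0.12,"wz":0.216,"fingers":-0.2},
    {"dx":-0.6,"dy":-0.19,"dz":0.56,"wx":0,"wy":0.14,"wz":0.252,"fingers":-0.2},
    {"dx":-0.7,"dy":-0.22,"dz":0.65,"wx":0,"wy":0.16,"wz":0.288,"fingers":-0.2},
    {"dx":-0.8,"dy":-0.25,"dz":0.75,"wx":0,"wy":0.18,"wz":0.324,"fingers":-0.2},
    {"dx":-0.9,"dy":-0.28,"dz":0.84,"wx":0,"wy":0.2,"wz":0.36,"fingers":-0.2},
    {"dx":-1,"dy":-0.32,"dz":0.93,"wx":0,"wy":0.2,"wz":0.36,"fingers":-0.2},
    {"dx":-1,"dy":-0.32,"dz":0.93,"wx":0,"wy":0.2,"wz":0.36,"fingers":-0.2}
  ]
}}

```text
time: 7.1
tool_pos: [0.4505, 0.0955, 0.1883]
tool_rot: [2.593, 1.092, 0.396]
wrist_force: [-0.2, -1.0, -0.6]
finger_gap: 0.648
```

```bash
python3 - <<'E'
from h import *
from plant import ctrl
s=ctrl.get_state()
print(rows(s,PF+TF[:,2]*.019+[0,0,.1],TF),s["tool_pos"],s["finger_gap"],s["wrist_force"],s["q"].round(2))
E
```

```text
(array([-1.672,  1.74 ,  0.354]), array([0.0008, 0.1473, 0.2608])) [0.45051036 0.09551042 0.1882662 ] 0.6484280527542243 [-0.18238882 -0.97140597 -0.58023986] [ 0.09 -0.39  2.2  -0.24  0.98  0.96]
```

Request:
{"api": "servo_tool", "payload": {
  "rows": [
    {"dx":-0.1,"dy":0.1,"dz":0.02,"wx":0,"wy":0.02,"wz":0.036,"fingers":-0.2},
    {"dx":-0.2,"dy":0.2,"dz":0.04,"wx":0,"wy":0.04,"wz":0.072,"fingers":-0.2},
    {"dx":-0.3,"dy":0.3,"dz":0.06,"wx":0,"wy":0.06,"wz":0.108,"fingers":-0.2},
    {"dx":-0.4,"dy":0.4,"dz":0.08,"wx":0,"wy":0.08,"wz":0.144,"fingers":-0.2},
    {"dx":-0.5,"dy":0.5,"dz":0.1,"wx":0,"wy":0.1,"wz":0.18,"fingers":-0.2},
    {"dx":-0.6,"dy":0.6,"dz":0.12,"wx":0,"wy":0.12,"wz":0.216,"fingers":-0.2},
    {"dx":-0.7,"dy":0.7,"dz":0.14,"wx":0,"wy":0.147,"wz":0.261,"fingers":-0.2},
    {"dx":-0.8,"dy":0.8,"dz":0.16,"wx":0,"wy":0.147,"wz":0.261,"fingers":-0.2},
    {"dx":-0.9,"dy":0.9,"dz":0.18,"wx":0,"wy":0.147,"wz":0.261,"fingers":-0.2},
    {"dx":-0.9,"dy":0.9,"dz":0.18,"wx":0,"wy":0.147,"wz":0.261,"fingers":-0.2}
  ]
}}

```text
time: 8.1
tool_pos: [0.4567, -0.0579, 0.1951]
tool_rot: [-2.889, -0.047, -1.198]
wrist_force: [-1.0, -0.0, -0.9]
finger_gap: 0.649
```

```bash
python3 - <<'E'
from h import *
from plant import ctrl
s=ctrl.get_state()
print(rows(s,PF+TF[:,2]*.019,TF),s["tool_pos"],s["finger_gap"],s["wrist_force"],s["q"].round(2))
E
```

```text
(array([-0.533,  1.158,  0.58 ]), array([ 0.0002, -0.0002, -0.0006])) [ 0.45670541 -0.0578786   0.19513303] 0.6488524178506972 [-1.0209448  -0.00972844 -0.90485644] [-0.81 -0.9   2.6   0.69  0.98  0.47]
```

Request:
{"api": "servo_tool", "payload": {
  "rows": [
    {"dx":0,"dy":0.15,"dz":0,"wx":0,"wy":0,"wz":0,"fingers":-0.2},
    {"dx":0,"dy":0.3,"dz":0,"wx":0,"wy":0,"wz":0,"fingers":-0.2},
    {"dx":0,"dy":0.5,"dz":0,"wx":0,"wy":0,"wz":0,"fingers":-0.2},
    {"dx":0,"dy":0.7,"dz":0,"wx":0,"wy":0,"wz":0,"fingers":-0.2},
    {"dx":0,"dy":0.85,"dz":0,"wx":0,"wy":0,"wz":0,"fingers":-0.2},
    {"dx":0,"dy":1,"dz":0,"wx":0,"wy":0,"wz":0,"fingers":-0.2},
    {"dx":0,"dy":1,"dz":0,"wx":0,"wy":0,"wz":0,"fingers":-0.2},
    {"dx":0,"dy":1,"dz":0,"wx":0,"wy":0,"wz":0,"fingers":-0.2}
  ]
}}

```text
time: 8.9
tool_pos: [0.4615, -0.1752, 0.1956]
tool_rot: [-2.887, -0.054, -1.198]
wrist_force: [-0.2, 0.0, -0.8]
finger_gap: 0.651
```

```bash
python3 - <<'E'
from h import *
from plant import ctrl
s=ctrl.get_state()
print(rows(s,PF+TF[:,2]*.019,TF),s["tool_pos"],s["finger_gap"],s["wrist_force"],s["q"].round(2))
E
```

```text
(array([-0.542,  0.18 ,  0.577]), array([-0.0009, -0.0005,  0.0004])) [ 0.46153218 -0.17515511  0.19556478] 0.6512105670593588 [-2.45382082e-01  6.01765790e-04 -8.25627644e-01] [-1.08 -0.58  2.45  0.83  1.04  0.1 ]
```

Margins are better here. Lower to the final pose.

Request:
{"api": "servo_tool", "payload": {
  "rows": [
    {"dx":-0.08,"dy":0.05,"dz":0.08,"wx":0,"wy":0,"wz":0,"fingers":-0.2},
    {"dx":-0.18,"dy":0.1,"dz":0.18,"wx":0,"wy":0,"wz":0,"fingers":-0.2},
    {"dx":-0.28,"dy":0.18,"dz":0.28,"wx":0,"wy":0,"wz":0,"fingers":-0.2},
    {"dx":-0.38,"dy":0.18,"dz":0.4,"wx":0,"wy":0,"wz":0,"fingers":-0.2},
    {"dx":-0.48,"dy":0.18,"dz":0.5,"wx":0,"wy":0,"wz":0,"fingers":-0.2},
    {"dx":-0.54,"dy":0.18,"dz":0.577,"wx":0,"wy":0,"wz":0,"fingers":-0.2},
    {"dx":-0.54,"dy":0.18,"dz":0.577,"wx":0,"wy":0,"wz":0,"fingers":-0.2},
    {"dx":-0.54,"dy":0.18,"dz":0.577,"wx":0,"wy":0,"wz":0,"fingers":-0.2}
  ]
}}

```text
time: 9.7
tool_pos: [0.4659, -0.1971, 0.1018]
tool_rot: [-2.888, -0.055, -1.201]
wrist_force: [-0.2, 0.5, -0.6]
finger_gap: 0.652
```

```bash
python3 - <<'E'
from h import *
from plant import ctrl
c=ctrl.camera("scene"); w=ctrl.camera("wrist")
s=ctrl.get_state()
print(rows(s,PF+TF[:,2]*.019,TF),s["tool_pos"],s["finger_gap"],s["wrist_force"],s["q"].round(2))
for cc in (c,w):
    for a,b in((-.03,-.02),(-.03,.02),(.03,-.02),(.03,.011)):
        p=proj(cc,PF+a*ux+b*uz+.004*uy); cv2.circle(cc["color"],tuple(int(round(v)) for v in p),2,(0,255,255),-1)
a=cv2.resize(c["color"][180:380,130:330],(400,400),interpolation=3);b=cv2.resize(w["color"][120:360,200:440],(400,400),interpolation=3)
cv2.imwrite("pics/fin.png",np.hstack([a,b]))
E
```

```text
(array([-0.015, -0.014,  0.009]), array([ 0.0001, -0.0012,  0.0012])) [ 0.46605959 -0.19819325  0.10260064] 0.6514481528394548 [-0.33983987 -0.93089541 -0.11909066] [-1.11 -0.27  2.46  1.01  0.86 -0.23]
```

View pics/fin.png

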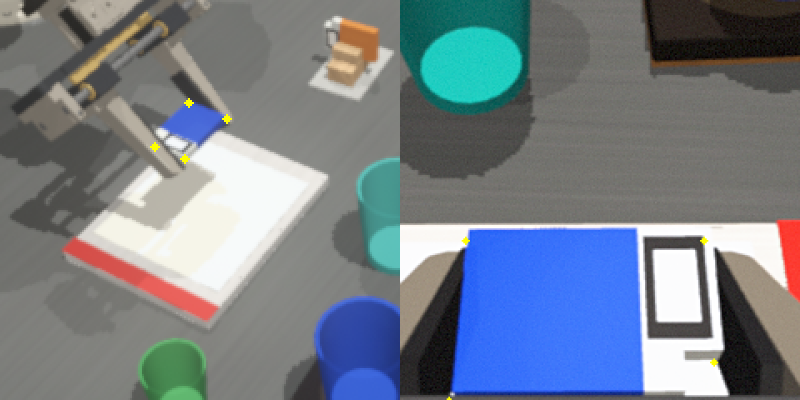

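The strip is level and label up, with its frosted, notched end towards the red edge. It matches the predicted markers in both views.

```bash
python3 -c "
from plant import ctrl
print(ctrl.job_done())"
```

```text
the job is handed in; nothing more can be done
None
```

The large blue tumbler stood on the charred board, so I took the blue strip out of its stand. I handed in at about 9.8 s with the strip still held over the light panel.

**Grip:** I held the strip end to end, leaning 45° to the label side. The gripper gap stayed at about 0.65, which is about 60 mm. The wrist force reading was within about 2 N at every check.

**Last checks:** By the arm's pose, the strip centre was within about 3 mm of the point 10 cm above the panel's middle, and level within about 0.3°. In the last wrist and scene pictures the label faces up and the notched, frosted end points to the red edge.

**Other things:** The amber strip, the paddle and the tumblers were not touched. I did not re-measure them, but the ones visible in the last views looked unmoved.

**Problems:**
- One move call was refused because a row lacked some of its numbers; the arm did not move.
- Joints 2 and 3 came close to their range limits (-0.90 of -0.94, and 2.6 of 2.7) on the way, without passing them at any reading.

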